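Clamp a stack of blanks in the sprung press jig

TASK

Swing the jig's sprung press arm back until the sear catches it, then push the safety bolt fully home through its keeper. With the arm bolted safe, put the offcut lying in the bay into the blue offcut bin and stack every blank flat in the bay, one on top of another, in line with the bay and up near the stop. Then draw the bolt fully back and trip the trigger so that the arm springs in and holds the whole squared-up stack against the stop; disturb nothing else on the bench.

Things in the scene. Friction and masses are not known exactly. Their poses are not given: they have to be found in the camera images.
- bay (a point): bay centre, on top of the fixed jig's 12 mm grey base, where the middle of the lowest blank's underside lies when clamped. x, y along the jig's edges, z up; blanks lie with their length along y. The base covers x -245 to 85, y -95 to 305 mm from here. No walls at the bay's x sides; the arm presses towards -y
- stop_face (a point): foot of the face of the stop, an aluminium plate 80 mm wide in x, 16 mm thick, 86 mm tall above the base; 60 mm to -y of the bay centre, facing +y
- press_arm (a joint): angle (rad) of the sprung press arm about its upright hinge, growing away from the stop. At 0 the bar lies along the bay's +x and the pad touches clamped blanks. Empty it rests at -0.10; limit 0.88. Spring: 4 N at the handle at 0, 7 N at 0.75, plus a damper. Swung past 0.81 the sear drops in; let go, it then stays at about 0.75
- press_hinge (a point): on the press arm's hinge axis, 98 mm above the bench, 130 mm to -x and 85 mm to +y of the bay centre. Its frame turns with the arm: x along the bar. The arm is a grey bar 205 mm long, 22 mm wide, 20 to 45 mm above the bench
- press_pad (a point): middle of the face of the arm's black rubber pad, 50 mm wide, 16 to 88 mm above the bench, 130 mm from the hinge; at arm angle 0 this face lies 60 mm to +y of the bay centre
- press_handle (a point): on the axis of the arm's handle, an upright black round post 24 mm thick standing on the bar 190 mm from the hinge, 45 to 115 mm above the bench; this point is 98 mm above the bench
- trigger (a joint): angle (rad) of the steel trigger, a level bell crank sprung towards 0 (sear engaged), limit 0.25. Its shank ends in the sear nose that hooks the pin on the press arm. About 0.13 lets the cocked arm go. The arm pushes the nose aside by itself when cocked. The bolt, when home, blocks the trigger
- trigger_tab (a point): centre of the trigger's black upright push tab, 12 mm thick (its x), 30 mm wide (its y), 65 to 118 mm above the bench; this point is 98 mm above the bench; pivot 70 mm to +y of this frame. Push the tab along this frame's +x: about 9 mm and 6 N trip it, stop at 17 mm
- bolt (a joint): travel (m) of the steel safety bolt, a 12 mm rod in two guides beside the trigger shank: 0 fully drawn, 0.060 fully home; the tip is through the keeper from 0.052. It moves level and stays where it is left (friction about 1.5 N)
- bolt_knob (a point): on the axis of the bolt's upright brass knob, a round post 16 mm thick, 60 to 118 mm above the bench; this point is 98 mm above the bench. The bolt goes home along this frame's +x, is drawn along -x. The trigger shank and guides beside it are below 70 mm
- blank1: wooden blank, a flat pale board 50 x 120 x 16 mm (x, y, z), 50 to 100 g, lying flat on the bench; origin at the centre of its underside, y along its length. Either face may end up on top. The four possible blanks are alike; two to four are present
- blank2: wooden blank, a flat pale board 50 x 120 x 16 mm (x, y, z), 50 to 100 g, lying flat on the bench; origin at the centre of its underside, y along its length. Either face may end up on top. The four possible blanks are alike; two to four are present
- blank3: wooden blank, a flat pale board 50 x 120 x 16 mm (x, y, z), 50 to 100 g, lying flat on the bench; origin at the centre of its underside, y along its length. Either face may end up on top. The four possible blanks are alike; two to four are present
- blank4: wooden blank, a flat pale board 50 x 120 x 16 mm (x, y, z), 50 to 100 g, lying flat on the bench; origin at the centre of its underside, y along its length. Either face may end up on top. The four possible blanks are alike; two to four are present
- offcut: short wooden offcut left in the bay, 40 x 70 x 28 mm (x, y, z); origin at the centre of its underside
- bin: open blue offcut bin, 140 x 140 x 50 mm, 5 mm walls and floor, does not move; origin at the centre of its underside
- tape: yellow tape measure, 60 x 60 x 34 mm (not part of the job: leave it alone); origin at the middle of its underside
- glue: white glue bottle, 56 mm across, 130 mm tall (not part of the job: leave it alone); origin at the middle of its underside
- pencil: red flat carpenter's pencil, 12 x 170 x 8 mm (not part of the job: leave it alone); origin at the middle of its underside
- square: try square, dark wooden stock 110 mm, steel blade 160 mm (not part of the job: leave it alone); origin at the middle of its underside
- hammer: hammer (not part of the job: leave it alone); origin at the middle of its underside
- batten: darker wooden batten, 40 x 300 x 20 mm (not part of the job: leave it alone); origin at the middle of its underside
- knife: grey utility knife, 150 x 25 x 16 mm (not part of the job: leave it alone); origin at the middle of its underside
Not all that is in view belongs to the job. Leave any turquoise look-alike of the blank4 alone.

How it is judged (in metres and radians):
On the way, in this order (a step that is already met when the one before it is completed fails the run):
1. the press arm is swung back and caught by its sear (value of joint press_arm above 0.7 rad), for 0.5 s.
2. with the arm cocked, the safety bolt is home through its keeper (value of joint press_arm above 0.7 rad and value of joint bolt above 0.052 m), for 0.2 s.
3. with the arm cocked and bolted, every blank lies flat in the bay, in line with it, near the stop, and let go (all of step 2 and x of blank1 in the frame of bay between -0.015 and 0.015 m and y of blank1 in the frame of bay between -0.008 and 0.04 m and z of blank1 in the frame of bay between -0.004 and 0.07 m and angle between the z axis of each of blank1, blank2, blank3, blank4 and the z axis of bay, either way round below 0.1 rad and angle between the y axis of each of blank1, blank2, blank3, blank4 and the y axis of bay, either way round below 0.15 rad and x of blank2 in the frame of bay between -0.015 and 0.015 m and y of blank2 in the frame of bay between -0.008 and 0.04 m and z of blank2 in the frame of bay between -0.004 and 0.07 m and x of blank3 in the frame of bay between -0.015 and 0.015 m and y of blank3 in the frame of bay between -0.008 and 0.04 m and z of blank3 in the frame of bay between -0.004 and 0.07 m and x of blank4 in the frame of bay between -0.015 and 0.015 m and y of blank4 in the frame of bay between -0.008 and 0.04 m and z of blank4 in the frame of bay between -0.004 and 0.07 m and contact force between the fingers and blank1 below 0.2 N and contact force between the fingers and blank2 below 0.2 N and contact force between the fingers and blank3 below 0.2 N and contact force between the fingers and blank4 below 0.2 N), for 0.3 s.
4. the bolt is drawn back, the arm still cocked (value of joint press_arm above 0.7 rad and value of joint bolt below 0.01 m), for 0.2 s.
5. the trigger is tripped and the arm has sprung in (value of joint press_arm below 0.06 rad), for 0.2 s.
At the end, for the whole second after the job is handed in: every blank lies flat and still in the bay, flush to the stop within 6 mm, within 14 mm of the bay's centreline and 0.08 rad of its direction; the press arm bears on them (within 0.05 of 0); bolt drawn (under 10 mm), trigger let go; offcut in the bin (x of blank1 in the frame of bay between -0.014 and 0.014 m and y of blank1 in the frame of bay between -0.006 and 0.006 m and z of blank1 in the frame of bay between -0.004 and 0.07 m and angle between the z axis of each of blank1, blank2, blank3, blank4 and the z axis of bay, either way round below 0.06 rad and angle between the y axis of each of blank1, blank2, blank3, blank4 and the y axis of bay, either way round below 0.08 rad and x of blank2 in the frame of bay between -0.014 and 0.014 m and y of blank2 in the frame of bay between -0.006 and 0.006 m and z of blank2 in the frame of bay between -0.004 and 0.07 m and x of blank3 in the frame of bay between -0.014 and 0.014 m and y of blank3 in the frame of bay between -0.006 and 0.006 m and z of blank3 in the frame of bay between -0.004 and 0.07 m and x of blank4 in the frame of bay between -0.014 and 0.014 m and y of blank4 in the frame of bay between -0.006 and 0.006 m and z of blank4 in the frame of bay between -0.004 and 0.07 m and value of joint press_arm between -0.05 and 0.05 rad and value of joint bolt below 0.01 m and value of joint trigger below 0.05 rad and x of offcut in the frame of bin between -0.065 and 0.065 m and y of offcut in the frame of bin between -0.065 and 0.065 m and z of offcut in the frame of bin below 0.04 m and linear speed of each of blank1, blank2, blank3, blank4, offcut below 0.02 m/s); the robot touches nothing.
It fails at once if another thing on the bench is moved by more than 30 mm (distance of any of tape, glue, pencil, square, hammer, batten, knife from where it was at the start of the episode above 0.03 m).
Of blank1, blank2, blank3, blank4 only 2 to 4 are there at a start; the rules pass over those that are not, and their reading is None.
At some moment in a run one of blank1, blank2, blank3, blank4 may be knocked a few centimetres aside while the robot is not near it.
Once in a run the grip may slacken for a moment while it holds something.
It also fails if it takes over 210 s, if anything falls off the work surface, if the arm or the gripper's body presses on something with over 40 N, if the wrist force passes 120 N, or if a joint passes its speed limit or range.

ROBOT

A 6-joint arm with a two-finger parallel gripper is mounted at the origin on the work surface. World frame = base frame: x ahead of the robot, y to its left, z up, the work surface at z = 0. Lengths are in m, angles in degrees, forces in N, time in s.
With the tool pointing down it reaches from about 0.25 to 0.725 m from the base axis. Payload 9.7 kg.
Tool frame: the origin (TCP) lies midway between the tips of the shut fingers; the grasp point (between the pads) lies 19 mm behind it; x points along the fingers, y is the direction in which the jaws open and shut, and the axes are right-handed (so a half turn about x gives the same grasp; the last joint's range is limited). The gripper opens to 85 mm and grips with 20 to 120 N. Pads are 22 mm wide; open, the fingers measure 114 mm over their backs; the gripper's body (76 mm by 85 mm) begins 54 mm behind the grasp point. The pads swing forward as they close: fully open they stand 13 mm farther back than shut.
Start: joints at [73.797, 4.979, 10.078, 95.1, 0, 90], TCP at [0.153, 0.528, 0.231] pointing down, gripper open.
Joint ranges: [-179.16, 179.16], [-48.56, 103.87], [-65.8, 70.77], [-126.05, 130.52], [-82.76, 87.17], [-180, 180]. Speed limits (degrees/s): [127.2, 127.2, 147.25, 180, 180, 180].

INTERFACE

Orientations are given as [roll, pitch, yaw] about the fixed x, y, z axes, in that order (R = Rz(yaw) Ry(pitch) Rx(roll)).
In Python, from workcell import bot, cams gives the robot as it stands.
- The arm moves only by the tool apply_moves, never from a script. Its argument "commands" is a list of rows, each a list of 5 numbers: the shift along the tool's x, y, z in m, then the turn about the tool's x in rad, then the opening, from -1 (shut) to 1 (fully open). In form: [[tx, ty, tz, roll, hand], ...]. A call has 1 to 12 rows; each row is the pose to reach, as a shift and turn from the pose measured when the call began, along the tool's axes at that moment; what a row does not reach only later rows make up. A row lasts 1/10 s, in which the tool goes at most 50 mm and 8.59 degrees, less where a joint would pass 70% of its speed; a pose out of reach is approached as far as the arm can. A call with a gripper value outside its range is refused whole. The fingers move at their own pace and stop on an object; "newtons" is the grip in N (left out, the last holds). Time passes only in rows, so rows that repeat a pose let the fingers close. It gives the time, the measured TCP pose, the force and the opening at its end, in the units of the state.
- bot.get_obs(): the state, without advancing time (a new reading comes with each control period).
- cams.camera(name): name is "scene" or "top"; returns a dict with "frame" (384x512x3 uint8, blue, green, red), "depth" (384x512 float32, m along the optical axis (not along the pixel's ray), 0 where there is no reading), "camera_matrix" (3x3 intrinsics, pixels), "R" (3x3) and "t" (3): a world point X has camera coordinates R X + t. Camera axes: x right, y down, z forward; pixel columns grow to the right and rows downward; lengths in m; the calibration is good to about 2 mm. A picture is of the moment at which its call begins.
- bot.job_done(): hands the job in, once; it reports no verdict.
Trained networks look in the newest picture that a camera, given by its name, has taken for a name from the list of things; names that differ only in an ending like _2 or _b are one class to them, and where a whole thing is asked for, a point or a joint stands for the part that bears it (a point fixed in the world has none). Each returns a list of dicts, best first, with "confidence" (0 to 1); they miss things now and then, are a little off and sometimes report something else, mostly with a low value. They report only what shows in the picture. A call takes as long as a camera call. They do not tell look-alikes from the thing itself.
- cams.spot_in(name, camera): "rect" ([left, top, right, bottom] in pixels, round what is visible of it).
The state is a dict: "time": time; "q": joint angles; "qd": joint speeds; "joint_efforts": joint torques, N m; "ee_pos": TCP position; "tcp_rot": TCP orientation; "wrist_force": force on the tool from outside, world axes, zero at the start; "torque": the same for the moment, N m; "opening": finger opening in m.
Only numpy, scipy, OpenCV 4.12 (cv2) and the standard library are available. Lean on these libraries where they do the work, as an engineer would, in place of code of your own. Each camera call takes 0.05 s, during which the arm holds its last target. There are 200 camera calls.

## Working session

There is one attempt and no reset: what is moved stays moved. The work goes in short steps, Python scripts to look and compute and a tool call to move; the robot and the scene stay as the last step left them, time stands still between calls to the robot, and variables do not carry over. Pictures are saved under pics/ and viewed, about 12 in all and at most 16, crops included, and the job is handed in when it is done.

Besides the shell and the picture viewer there is one more tool, called after "Request:" as a command line: name --pt "numbers of a row" for each row, then --argument value for the rest. apply_moves: Moves the arm, as the interface text tells. Its arguments: {"type":"object","properties":{"commands":{"type":"array"},"newtons":{"type":"number"}},"required":["commands"]}

```bash
mkdir -p pics; ls; cat > h.py <<'E'
import numpy as np, cv2
from workcell import bot, cams
def shot(n,fn=None):
    c=cams.camera(n)
    if fn: cv2.imwrite('pics/'+fn,c['frame'])
    return c
def cloud(c):
    K=c['camera_matrix'];d=c['depth'];v,u=np.mgrid[:384,:512]
    P=np.stack([(u-K[0,2])/K[0,0]*d,(v-K[1,2])/K[1,1]*d,d],-1)
    P=(P-c['t'])@c['R']
    P[d==0]=np.nan
    return P
E
python3 - <<'E'
from h import *
o=bot.get_obs();print(o)
for n in ['top','scene']:
    c=shot(n,n+'0.png');print(n,c['camera_matrix'].tolist(),c['R'].round(3).tolist(),c['t'])
    P=cloud(c);np.save(n+'0.npy',P)
    for k in ['press_handle','trigger_tab','bolt_knob','blank1','offcut','bin','tape','glue','pencil','square','hammer','batten','knife']:
        for r in cams.spot_in(k,n):
            if r['confidence']<.3: continue
            l,t,rr,b=map(int,r['rect']);p=P[(t+b)//2,(l+rr)//2]
            print(k,round(r['confidence'],2),[l,t,rr,b],p.round(3))
E
```

```text
pics
{'time': 0.0, 'q': array([7.37962701e+01, 5.01049249e+00, 1.00330106e+01, 9.50985589e+01,
       2.16334517e-04, 8.99996732e+01]), 'qd': array([-0.02704938,  0.06130953, -0.10262013, -0.05069602, -0.04015505,
       -0.01007337]), 'joint_efforts': array([ 1.15487715e-04, -5.20388103e+01,  4.64801967e+01,  1.64836604e-02,
        1.74820907e-04, -2.49006938e-06]), 'ee_pos': array([0.15341387, 0.52792959, 0.23057596]), 'tcp_rot': array([ -90.1633315 ,   89.92395886, -106.36673474]), 'wrist_force': array([ 0.00736179, -0.62346564, -0.70111318]), 'torque': array([-0.01530094,  0.03357653,  0.04024047]), 'opening': 0.08562513052561839}
top [[358.9290463385202, 0.0, 253.6803928803186], [0.0, 358.9290463385202, 184.81010114820506], [0.0, 0.0, 1.0]] [[-0.002, -1.0, 0.003], [-0.99, 0.002, -0.139], [0.139, -0.004, -0.99]] [-0.09941391  0.52849824  1.2010895 ]
press_handle 0.9 [179, 139, 196, 206] [0.572 0.129 0.045]
trigger_tab 0.7 [203, 156, 223, 167] [0.613 0.041 0.034]
trigger_tab 0.57 [147, 174, 171, 217] [0.497 0.231 0.01 ]
bolt_knob 0.48 [121, 198, 146, 219] [0.447 0.304 0.061]
blan
[... 1642 characters left out ...]
0.003]
bin 0.62 [372, 178, 400, 206] [0.4   0.323 0.015]
bin 0.46 [305, 189, 332, 264] [0.58  0.125 0.043]
tape 0.67 [226, 155, 250, 173] [ 0.403 -0.152  0.036]
glue 0.69 [240, 270, 300, 292] [0.754 0.019 0.008]
glue 0.67 [148, 231, 176, 259] [ 0.749 -0.271  0.098]
pencil 0.53 [239, 267, 299, 289] [0.747 0.015 0.011]
square 0.58 [78, 215, 142, 271] [ 0.734 -0.459 -0.001]
hammer 0.68 [85, 161, 123, 230] [ 0.594 -0.535  0.021]
batten 0.57 [122, 172, 164, 192] [ 0.52  -0.437  0.016]
batten 0.56 [157, 264, 270, 306] [ 0.8   -0.127  0.018]
batten 0.36 [111, 138, 135, 176] [ 0.437 -0.541  0.016]
knife 0.67 [334, 169, 372, 225] [0.438 0.223 0.013]
knife 0.52 [309, 190, 332, 266] [0.585 0.131 0.043]
```

```bash
python3 - <<'E'
import cv2,numpy as np
a=cv2.imread('pics/top0.png')[95:295,100:420];cv2.imwrite('pics/top0c.png',cv2.resize(a,None,fx=2.5,fy=2.5,interpolation=cv2.INTER_CUBIC))
a=cv2.imread('pics/scene0.png')[145:295,250:450];cv2.imwrite('pics/sc0c.png',cv2.resize(a,None,fx=4,fy=4,interpolation=cv2.INTER_CUBIC))
E
```

```text
(no output)
```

View pics/top0c.png

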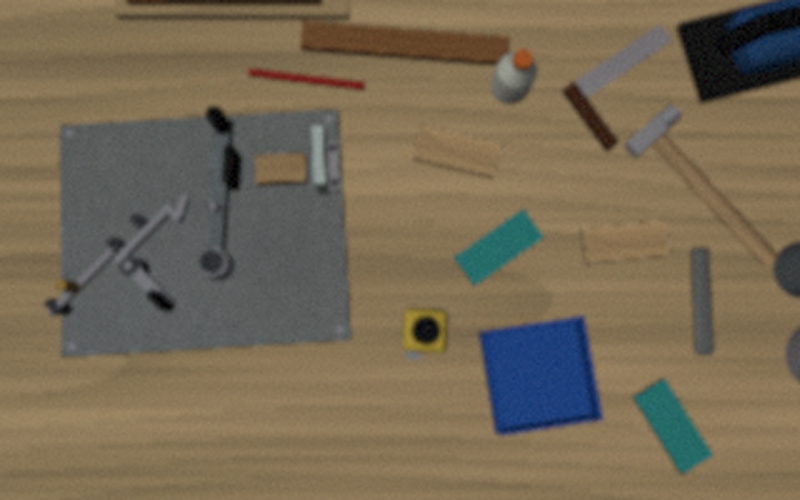

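View pics/sc0c.png

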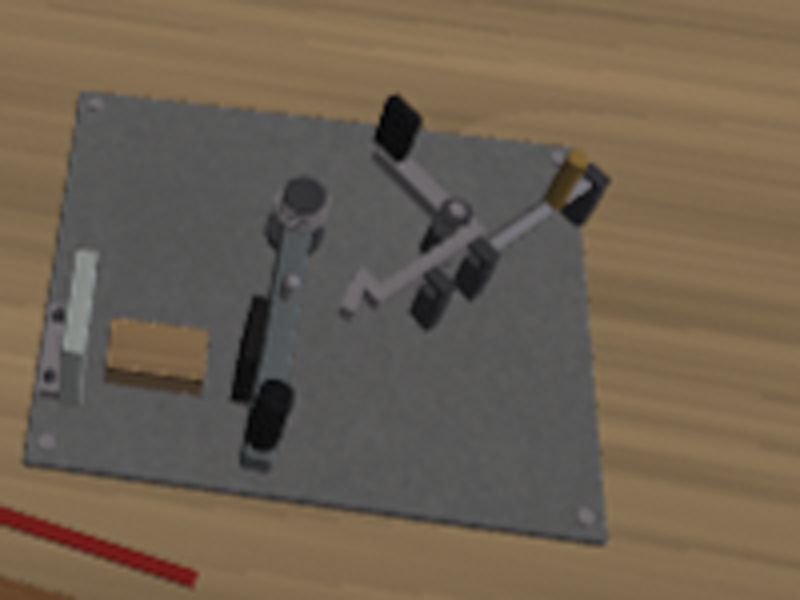

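The top view shows two pale blanks, two turquoise look-alikes, and the jig with the offcut in the bay. Next I'll fit the jig frame and rectify the bench into it.

```bash
cat >> h.py <<'E'
def rect(img,mask): pass
E
python3 - <<'E'
from h import *
res={}
for n in ['top','scene']:
    P=np.load(n+'0.npy');I=cv2.imread(f'pics/{n}0.png');hsv=cv2.cvtColor(I,cv2.COLOR_BGR2HSV)
    m=((hsv[...,1]<60)&(abs(P[...,2]-.012)<.012)&(P[...,1]>-.05)&(P[...,1]<.42)&(P[...,0]>.3)&(P[...,0]<.75)).astype(np.uint8)
    nn,l,s,_=cv2.connectedComponentsWithStats(m);k=1+np.argmax(s[1:,4]);m=(l==k)
    # project pixel rays to z=.012
    xs=P[m][:,:2]
    print(n,m.sum(),'rect',cv2.minAreaRect((xs*1000).astype(np.float32)), np.median(P[m][:,2]))
    # pale blanks & others
    for nm,(x0,x1,y0,y1) in dict(bA=(.57,.72,-.29,-.12),bB=(.43,.59,-.53,-.36)).items():
        w=(P[...,0]>x0)&(P[...,0]<x1)&(P[...,1]>y0)&(P[...,1]<y1)&(P[...,2]>.008)&(P[...,2]<.03)
        print(nm,w.sum(),cv2.minAreaRect((P[w][:,:2]*1000).astype(np.float32)),np.median(P[w][:,2]))
    w=(P[...,0]>.56)&(P[...,0]<.68)&(P[...,1]>.0)&(P[...,1]<.095)&(P[...,2]>.033)&(P[...,2]<.048)
    print('off',w.sum(),cv2.minAreaRect((P[w][:,:2]*1000).astype(np.float32)),np.median(P[w][:,2]))
    b=(hsv[...,0]>110)&(hsv[...,1]>150)&(P[...,2]>.035)&(P[...,0]<.45)
    print('bin',b.sum(),cv2.minAreaRect((P[b][:,:2]*1000).astype(np.float32)))
# tall things in jig
P=np.concatenate([np.load(n+'0.npy')[::1].reshape(-1,3) for n in ['top','scene']])
C=np.concatenate([cv2.imread(f'pics/{n}0.png').reshape(-1,3) for n in ['top','scene']])
s=4 # px per 2mm
img=np.full((600,800,3),255,np.uint8);hm=np.full((600,800),-1.)
w=(P[:,0]>.35)&(P[:,0]<.7)&(P[:,1]>-.05)&(P[:,1]<.4)&(P[:,2]>.02)
sc=1700
for p,c in zip(P[w][np.argsort(P[w][:,2])],C[w][np.argsort(P[w][:,2])]):
    u=int((.38-p[1])*sc)+20;v=int((.7-p[0])*sc)
    cv2.rectangle(img,(u-3,v-3),(u+3,v+3),tuple(map(int,cv2.applyColorMap(np.uint8([[min(255,p[2]*2100)]]),cv2.COLORMAP_JET)[0,0])),-1)
for g in np.arange(.35,.71,.05): cv2.line(img,(0,int((.7-g)*sc)),(800,int((.7-g)*sc)),(180,180,180),1)
for g in np.arange(-.05,.40,.05): cv2.line(img,(int((.38-g)*sc)+20,0),(int((.38-g)*sc)+20,600),(180,180,180),1)
cv2.imwrite('pics/map.png',img)
E
```

```text
top 8949 rect ((525.38818359375, 158.11163330078125), (331.4205627441406, 402.8927001953125), 3.317095994949341) 0.011386772115355465
bA 495 ((652.142333984375, -211.49134826660156), (136.26116943359375, 147.44618225097656), 81.86112976074219) 0.015265113362285742
bB 492 ((500.7286682128906, -460.1951599121094), (175.85292053222656, 87.17195129394531), 71.61026000976562) 0.015251121880914516
off 231 ((610.2272338867188, 45.92692565917969), (39.30958557128906, 67.12659454345703), 0.43406742811203003) 0.03919380818446449
bin 162 ((259.42352294921875, 165.06878662109375), (1094.58984375, 332.00140380859375), 86.82919311523438)
scene 10048 rect ((524.4714965820312, 156.833984375), (338.8758850097656, 400.6195983886719), 3.401984453201294) 0.01125638640753885
bA 662 ((642.527587890625, -201.33546447753906), (121.53988647460938, 52.5733757019043), 75.68081665039062) 0.01516687573882813
bB 532 ((505.5804443359375, -460.2208557128906), (174.9186553955078, 92.5709228515625), 71.6593017578125) 0.014758380927129666
off 327 ((612.8560791015625, 47.06877899169922), (41.9029655456543, 69.5413589477539), 3.1753363609313965) 0.03910626726689669
bin 2 ((413.8359375, -92.82173156738281), (546.7616577148438, 0.0), -91.65813446044922)
```

View pics/map.png

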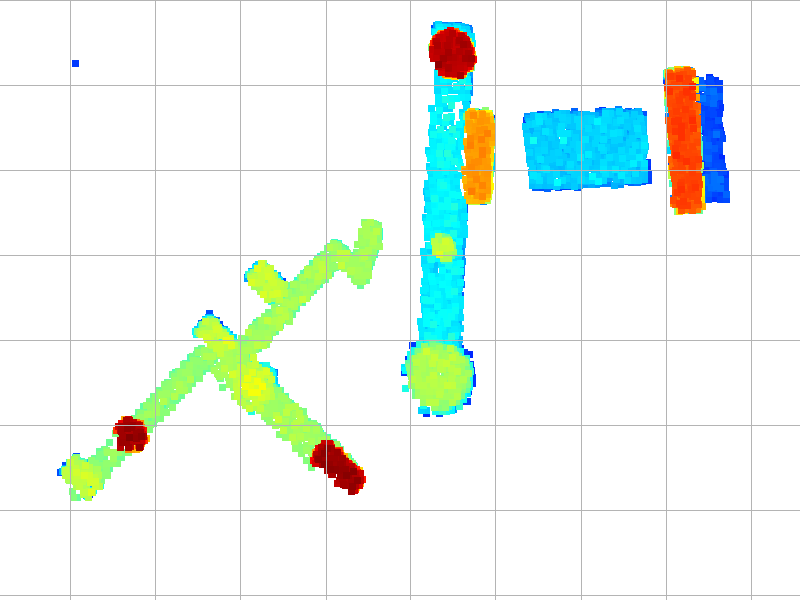

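The height map gives: handle about (0.667, 0.127), hinge (0.477, 0.134), knob about (0.444, 0.315), tab about (0.424, 0.192). Jig yaw is 3.4° and the bay is at about (0.611, 0.057). Next is cocking the arm.

```bash
cat >> h.py <<'E'
from scipy.spatial.transform import Rotation as Ro
def pl(*targets):
    """targets (x,y,z,jaw yaw deg): print tool shift & roll from the present pose"""
    o=bot.get_obs();R=Ro.from_euler('xyz',o['tcp_rot'],degrees=True).as_matrix();p=o['ee_pos']
    y0=np.degrees(np.arctan2(R[1,1],R[0,1]))
    print('now',p.round(4),'jaw',round(y0,1),'q1,q6',o['q'][[0,5]].round(1),'F',o['wrist_force'].round(1),'op',round(o['opening'],4),'t',o['time'])
    for x,y,z,w in targets:
        d=(y0-w+90)%180-90
        print((R.T@(np.array([x,y,z])-p)).round(4).tolist(),round(float(np.radians(d)),3))
    return R
YAW=3.36;BAY=np.array([.611,.0574]);HG=np.array([.4765,.134])
def bay(x,y):
    a=np.radians(YAW);return BAY+np.array([[np.cos(a),-np.sin(a)],[np.sin(a),np.cos(a)]])@[x,y]
def arm(phi,r=.19):
    a=np.radians(YAW)+phi;return HG+r*np.array([np.cos(a),np.sin(a)])
E
python3 - <<'E'
from h import *
# knob, tab, handle refine from clouds
P=np.concatenate([np.load(n+'0.npy').reshape(-1,3) for n in ['top','scene']])
for nm,c in dict(handle=(.667,.127),knob=(.444,.315),tab=(.4235,.192)).items():
    w=(np.hypot(P[:,0]-c[0],P[:,1]-c[1])<.03)&(P[:,2]>.1);print(nm,P[w].mean(0).round(4),w.sum(),cv2.minAreaRect((P[w][:,:2]*1000).astype(np.float32)))
    if nm!='tab':
        w2=w&(P[:,2]<.125);print((P[w2][:,:2].min(0)+P[w2][:,:2].max(0))/2)
x,y=arm(-.1);print(x,y)
print(pl((x,y,.2,YAW+90-5.7),(x,y,.09,YAW+90-5.7)))
E
```

```text
handle [0.6696 0.1255 0.1123] 125 ((668.0281982421875, 125.56128692626953), (25.53253173828125, 22.111488342285156), 30.953271865844727)
[0.66907068 0.12528184]
knob [0.4455 0.3137 0.1136] 64 ((444.83074951171875, 314.2003479003906), (16.983591079711914, 14.74174690246582), 3.3854470252990723)
[0.44490286 0.31421334]
tab [0.4263 0.192  0.1132] 113 ((424.9105224609375, 192.3605499267578), (32.26674270629883, 15.334712982177734), 47.179847717285156)
0.6663375355148772 0.12614442175026336
now [0.1535 0.5281 0.2313] jaw 73.8 q1,q6 [73.8 90. ] F [ 0.1 -0.4  1.1] op 0.0851 t 1.4
[0.0313, -0.2429, 0.6047] -0.242
[0.1413, -0.2429, 0.6047] -0.242
[[-1.36360494e-05  2.79037583e-01  9.60280182e-01]
 [-2.48412346e-05  9.60280181e-01 -2.79037583e-01]
 [-1.00000000e+00 -2.76595156e-05 -6.16278995e-06]]
```

Request:
apply_moves --pt "0.031 -0.243 0.605 -0.242 0" --pt "0.031 -0.243 0.605 -0.242 0" --pt "0.031 -0.243 0.605 -0.242 0" --pt "0.031 -0.243 0.605 -0.242 0" --pt "0.031 -0.243 0.605 -0.242 0" --pt "0.031 -0.243 0.605 -0.242 0" --pt "0.031 -0.243 0.605 -0.242 0" --pt "0.031 -0.243 0.605 -0.242 0" --pt "0.031 -0.243 0.605 -0.242 0" --pt "0.031 -0.243 0.605 -0.242 0" --pt "0.031 -0.243 0.605 -0.242 0" --pt "0.031 -0.243 0.605 -0.242 0"

```text
time: 2.6
ee_pos: [0.6238, 0.159, 0.2029]
tcp_rot: [25.9, 90.0, 23.5]
wrist_force: [0.1, 1.4, 0.0]
opening: 0.0427
```

```bash
python3 - <<'E'
from h import *
pl((.668,.1258,.2,YAW+90-5.7),(.668,.1258,.09,YAW+90-5.7))
E
```

```text
now [0.6238 0.159  0.2029] jaw 87.7 q1,q6 [14.3 16.6] F [0.1 1.4 0. ] op 0.0427 t 2.6
[0.0029, -0.0314, 0.0455] -0.0
[0.1129, -0.0314, 0.0454] -0.0
```

Request:
apply_moves --pt "0.003 -0.0314 0.0455 0 0" --pt "0.003 -0.0314 0.0455 0 0" --pt "0.003 -0.0314 0.0455 0 0" --pt "0.04 -0.0314 0.0455 0 0" --pt "0.08 -0.0314 0.0455 0 0" --pt "0.108 -0.0314 0.0455 0 0" --pt "0.108 -0.0314 0.0455 0 -0.15" --pt "0.108 -0.0314 0.0455 0 -0.15"

```text
time: 3.4
ee_pos: [0.6674, 0.1269, 0.0964]
tcp_rot: [26.2, 89.9, 24.0]
wrist_force: [-0.3, 0.5, 0.9]
opening: 0.0365
```

```bash
python3 - <<'E'
from h import *
T=[]
for f in np.linspace(-.02,.88,13)[:]:
    x,y=arm(f);T.append((x,y,.095,YAW+90+np.degrees(f)))
pl(*T)
E
```

```text
now [0.6674 0.1269 0.0964] jaw 87.7 q1,q6 [10.8 13. ] F [-0.3  0.5  0.9] op 0.0365 t 3.4
[0.0014, 0.0144, -0.0016] -0.078
[0.0014, 0.0286, -0.0033] -0.153
[0.0014, 0.0426, -0.006] -0.228
[0.0014, 0.0563, -0.0097] -0.303
[0.0014, 0.0697, -0.0145] -0.378
[0.0014, 0.0828, -0.0202] -0.453
[0.0014, 0.0953, -0.0269] -0.528
[0.0014, 0.1074, -0.0346] -0.603
[0.0014, 0.1188, -0.0431] -0.678
[0.0014, 0.1295, -0.0524] -0.753
[0.0014, 0.1395, -0.0626] -0.828
[0.0014, 0.1488, -0.0734] -0.903
[0.0014, 0.1572, -0.0849] -0.978
```

Request:
apply_moves --pt "0 0.0144 -0.0016 -0.078 -0.15" --pt "0 0.0286 -0.0033 -0.153 -0.15" --pt "0 0.0426 -0.006 -0.228 -0.15" --pt "0 0.0563 -0.0097 -0.303 -0.15" --pt "0 0.0697 -0.0145 -0.378 -0.15" --pt "0 0.0828 -0.0202 -0.453 -0.15" --pt "0 0.0953 -0.0269 -0.528 -0.15" --pt "0 0.1074 -0.0346 -0.603 -0.15" --pt "0 0.1188 -0.0431 -0.678 -0.15" --pt "0 0.1295 -0.0524 -0.753 -0.15" --pt "0 0.1295 -0.0524 -0.753 -0.15" --pt "0 0.1295 -0.0524 -0.753 -0.15"

```text
time: 4.6
ee_pos: [0.6207, 0.2582, 0.0994]
tcp_rot: [-48.4, 89.8, -7.5]
wrist_force: [1.7, -6.0, -2.4]
opening: 0.0364
```

```bash
python3 - <<'E'
from h import *
T=[]
for f in [.7,.76,.8,.84,.865,.88,.80,.76]:
    x,y=arm(f);T.append((x,y,.095,YAW+90+np.degrees(f)))
pl(*T)
E
```

```text
now [0.6207 0.2582 0.0994] jaw 130.9 q1,q6 [ 22.6 -18.2] F [ 1.7 -6.  -2.4] op 0.0364 t 4.6
[0.0044, 0.0091, -0.0005] -0.045
[0.0043, 0.0204, -0.0013] -0.105
[0.0043, 0.028, -0.0023] -0.145
[0.0043, 0.0355, -0.0035] -0.185
[0.0043, 0.0401, -0.0045] -0.21
[0.0043, 0.0429, -0.0051] -0.225
[0.0043, 0.028, -0.0023] -0.145
[0.0043, 0.0204, -0.0013] -0.105
```

Request:
apply_moves --pt "0.004 0.009 -0.0005 -0.045 -0.15" --pt "0.004 0.0204 -0.0013 -0.105 -0.15" --pt "0.004 0.028 -0.0023 -0.145 -0.15" --pt "0.004 0.0355 -0.0035 -0.185 -0.15" --pt "0.004 0.0401 -0.0045 -0.21 -0.15" --pt "0.004 0.0429 -0.0051 -0.225 -0.15" --pt "0.004 0.0429 -0.0051 -0.225 -0.15" --pt "0.004 0.0429 -0.0051 -0.225 -0.15" --pt "0.004 0.0429 -0.0051 -0.225 -0.15"

```text
time: 5.5
ee_pos: [0.5902, 0.2867, 0.0991]
tcp_rot: [-60.5, 89.4, -6.8]
wrist_force: [3.2, -6.9, 1.9]
opening: 0.0364
```

Request:
apply_moves --pt "0 -0.008 0 0.04 -0.15" --pt "0 -0.015 0.001 0.08 -0.15" --pt "0 -0.018 0.001 0.09 0.1" --pt "0 -0.018 0.001 0.09 0.1" --pt "0 -0.018 0.001 0.09 0.1"

```text
time: 6.0
ee_pos: [0.6055, 0.2774, 0.1004]
tcp_rot: [-49.2, 89.4, -0.6]
wrist_force: [-0.3, 0.7, -0.2]
opening: 0.0469
```

Request:
apply_moves --pt "-0.05 0 0 0 0.1" --pt "-0.1 0 0 0 0.1" --pt "-0.1 0.08 0.03 0 0.1" --pt "-0.1 0.15 0 0 0.1" --pt "-0.1 0.15 0 0 0.1" --pt "-0.1 0.15 0 0 0.1"

```text
time: 6.6
ee_pos: [0.4877, 0.3796, 0.2003]
tcp_rot: [-41.1, 89.4, 7.8]
wrist_force: [0.4, -0.4, 1.1]
opening: 0.0469
```

```bash
python3 - <<'E'
from h import *
for n in ['top','scene']:
    c=shot(n,n+'1.png');P=cloud(c);np.save(n+'1.npy',P)
    for nm,cc in dict(handle=(.607,.27),knob=(.445,.314),tab=(.425,.192)).items():
        w=(np.hypot(P[...,0]-cc[0],P[...,1]-cc[1])<.035)&(P[...,2]>.1)&(P[...,2]<.125)
        if w.sum()>3:
            p=P[w].mean(0);print(n,nm,p.round(4),w.sum(), 'phi',np.arctan2(p[1]-HG[1],p[0]-HG[0])-np.radians(YAW))
a=cv2.imread('pics/scene1.png')[145:265,270:430];cv2.imwrite('pics/sc1c.png',cv2.resize(a,None,fx=5,fy=5,interpolation=cv2.INTER_CUBIC))
u=np.array([.748,-.664]);k=np.array([.4449,.3142])
pl((*k,.2,-41.6),(*k,.1,-41.6))
E
```

```text
top handle [0.6087 0.2688 0.1123] 49 phi 0.7365345227152486
top knob [0.4429 0.3131 0.114 ] 26 phi 1.6976736709351732
top tab [0.4238 0.1917 0.1149] 42 phi 2.2518748936778126
scene handle [0.6142 0.27   0.1118] 80 phi 0.7208784718534814
scene knob [0.4472 0.3143 0.1131] 38 phi 1.6733096572379798
scene tab [0.4276 0.193  0.1121] 68 phi 2.203967816442166
now [0.4906 0.3778 0.2001] jaw 138.8 q1,q6 [ 37.8 -11. ] F [-0.1 -0.8 -0.1] op 0.0472 t 6.7
[-0.0005, -0.0075, -0.078] 0.006
[0.0995, -0.0067, -0.0788] 0.006
```

View pics/sc1c.png

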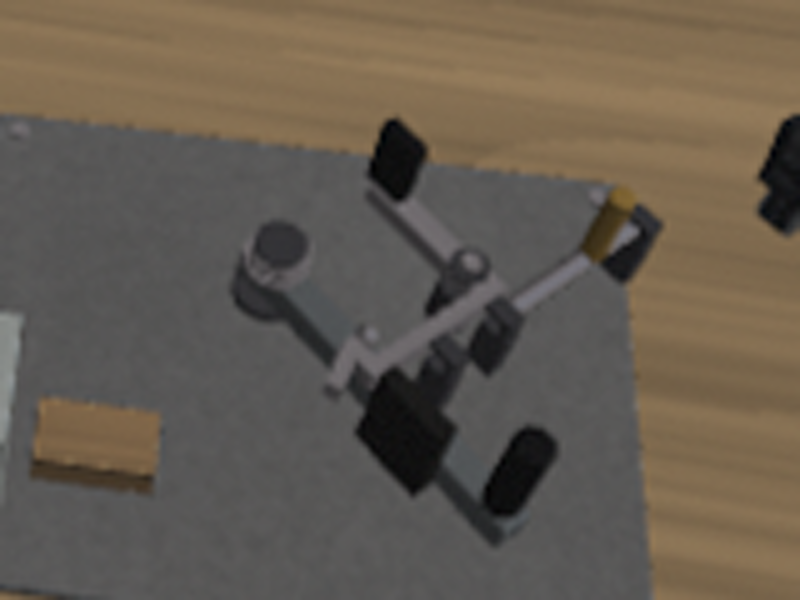

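Request:
apply_moves --pt "0 -0.0075 -0.078 0.006 0.1" --pt "0 -0.0075 -0.078 0.006 0.1" --pt "0.02 -0.0075 -0.078 0.006 0.1" --pt "0.06 -0.0075 -0.0785 0.006 0.1" --pt "0.1 -0.007 -0.079 0.006 0.1" --pt "0.104 -0.007 -0.079 0.006 -0.3" --pt "0.104 -0.007 -0.079 0.006 -0.3" --pt "0.104 -0.007 -0.079 0.006 -0.3"

```text
time: 7.5
ee_pos: [0.4463, 0.3142, 0.0978]
tcp_rot: [-39.3, 89.2, 9.1]
wrist_force: [-0.0, -0.4, 1.1]
opening: 0.0299
```

Request:
apply_moves --pt "0 -0.01 0 0 -0.3" --pt "0 -0.02 0 0 -0.3" --pt "0 -0.03 0 0 -0.3" --pt "0 -0.04 0 0 -0.3" --pt "0 -0.05 0 0 -0.3" --pt "0 -0.058 0 0 -0.3" --pt "0 -0.062 0 0 -0.3" --pt "0 -0.062 0 0 -0.3"

```text
time: 8.3
ee_pos: [0.4911, 0.2742, 0.0982]
tcp_rot: [-15.3, 89.4, 33.1]
wrist_force: [-11.8, 10.5, 4.8]
opening: 0.0298
```

```bash
python3 - <<'E'
from h import *
k=np.array([.4449,.3142]);u=np.array([.748,-.664])
R=pl((*(k+.06*u),.095,-41.6));p=bot.get_obs()['ee_pos'][:2];print((p-k)@u,(p-k)@[.664,.748])
E
```

```text
now [0.4911 0.2742 0.0982] jaw 138.5 q1,q6 [ 29.2 -19.3] F [-11.8  10.5   4.8] op 0.0298 t 8.3
[0.0032, 0.0011, -0.0008] 0.001
0.061080958432440505 0.000747281151522991
```

Request:
apply_moves --pt "0 -0.003 0 0 -0.3" --pt "0 -0.005 0 0 -0.3" --pt "0 -0.005 0 0 -0.3"

```text
time: 8.6
ee_pos: [0.4913, 0.274, 0.0982]
tcp_rot: [35.1, 89.2, 83.7]
wrist_force: [-21.8, 18.9, 7.2]
opening: 0.0303
```

```bash
python3 - <<'E'
from h import *
k=np.array([.4449,.3142]);u=np.array([.748,-.664])
R=pl((*(k+.06*u),.095,-41.6));p=bot.get_obs()['ee_pos'][:2];print((p-k)@u,(p-k)@[.664,.748])
for n in ['scene','top']:
    c=shot(n,n+'2.png');P=cloud(c);H=cv2.cvtColor(c['frame'],cv2.COLOR_BGR2HSV)
    w=(np.hypot(P[...,0]-.48,P[...,1]-.28)<.06)&(P[...,2]>.07)&(P[...,2]<.125)&(H[...,1]>110)&(H[...,0]<35)
    q=P[w];print(n,w.sum(),q.mean(0),(q.mean(0)[:2]-k)@u)
a=cv2.imread('pics/scene2.png')[145:265,270:430];cv2.imwrite('pics/sc2c.png',cv2.resize(a,None,fx=5,fy=5,interpolation=cv2.INTER_CUBIC))
E
```

```text
now [0.4913 0.274  0.0982] jaw 138.6 q1,q6 [ 28.8 -19.8] F [-21.8  18.9   7.2] op 0.0303 t 8.6
[0.0032, 0.0014, -0.0008] 0.004
0.06141038008702323 0.0007973891180900432
scene 1 [0.48714259 0.27353102 0.11832555] 0.058601665599129785
top 23 [0.48017111 0.27350825 0.10891072] 0.05340211037930721
```

View pics/sc2c.png

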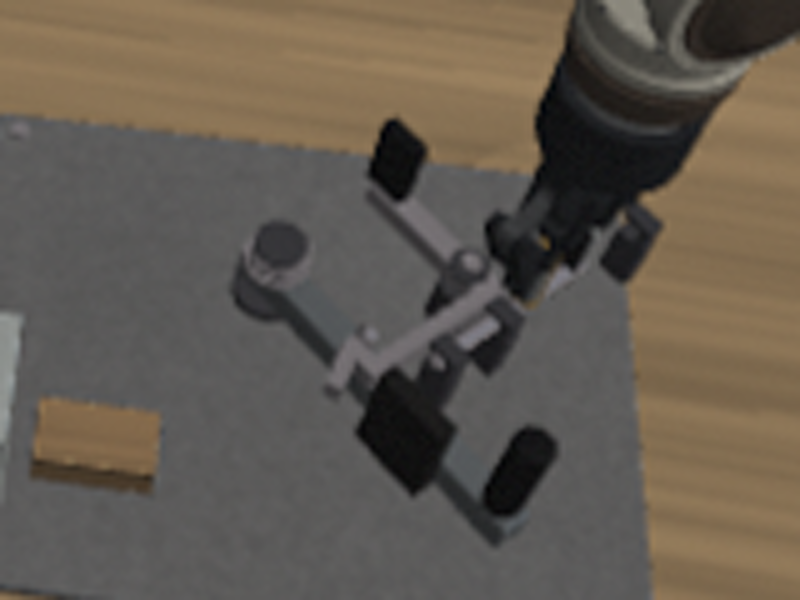

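Request:
apply_moves --pt "0 0.004 0 0 0" --pt "0 0.004 0 0 0.1" --pt "-0.02 0.004 0 0 0.1" --pt "-0.06 0.004 0 0 0.1" --pt "-0.1 0.004 0 0 0.1" --pt "-0.1 0.1 -0.05 0 0.1" --pt "-0.1 0.1 -0.1 0 0.1" --pt "-0.1 0.1 -0.1 0 0.1"

```text
time: 9.5
ee_pos: [0.349, 0.263, 0.1977]
tcp_rot: [30.4, 89.3, 79.1]
wrist_force: [-0.3, 0.3, 0.4]
opening: 0.0472
```

```bash
python3 - <<'E'
from h import *
k=np.array([.4449,.3142]);u=np.array([.748,-.664])
for n,k0 in [('scene',(.4472,.3143)),('top',(.4429,.3131))]:
    c=shot(n,n+'3.png');P=cloud(c);np.save(n+'3.npy',P)
    w=(np.hypot(P[...,0]-.487,P[...,1]-.275)<.03)&(P[...,2]>.1)&(P[...,2]<.125)
    q=P[w];print(n,w.sum(),q.mean(0),(q.mean(0)[:2]-k0)@u)
pl()
E
```

```text
scene 41 [0.48757701 0.27638486 0.11213517] 0.0553776521870317
top 26 [0.4819127  0.27499512 0.11501702] 0.05448313944947174
now [0.3472 0.2623 0.1986] jaw 138.7 q1,q6 [ 36.8 -11.9] F [1.3 1.4 1.1] op 0.0472 t 9.6
```

```bash
python3 - <<'E'
from h import *
for n in ['top','scene']:
    P=np.load(n+'3.npy');I=cv2.imread(f'pics/{n}3.png');H=cv2.cvtColor(I,cv2.COLOR_BGR2HSV)
    w=(P[...,0]>.56)&(P[...,0]<.68)&(P[...,1]>.0)&(P[...,1]<.095)&(P[...,2]>.033)&(P[...,2]<.048)
    print('off',w.sum(),cv2.minAreaRect((P[w][:,:2]*1000).astype(np.float32)))
    b=(abs(H[...,0].astype(int)-115)<12)&(H[...,1]>120)&(P[...,0]<.5)&(P[...,0]>.2)&(P[...,1]<-.2)&(P[...,1]>-.42)
    q=P[b&(P[...,2]>.043)];print('bin',len(q),cv2.minAreaRect((q[:,:2]*1000).astype(np.float32)) if len(q) else P[b].mean(0))
    q=P[b];print('binall',cv2.minAreaRect((q[:,:2]*1000).astype(np.float32)))
pl((.6115,.0465,.19,YAW),(.6115,.0465,.017,YAW))
E
```

```text
off 228 ((610.2984008789062, 45.826087951660156), (40.113040924072266, 66.77031707763672), 1.4580615758895874)
bin 147 ((324.44586181640625, -307.85162353515625), (133.2947998046875, 137.5460662841797), 8.364226341247559)
binall ((324.44586181640625, -307.85162353515625), (133.2947998046875, 137.5460662841797), 8.364226341247559)
off 329 ((613.9849243164062, 46.97676086425781), (42.69322204589844, 69.05744934082031), 5.1393513679504395)
bin 274 ((327.5548400878906, -308.53900146484375), (145.93142700195312, 140.55108642578125), 9.052733421325684)
binall ((328.052490234375, -308.7535705566406), (146.21185302734375, 140.9844207763672), 8.52877426147461)
now [0.3472 0.2623 0.1986] jaw 138.7 q1,q6 [ 36.8 -11.9] F [1.3 1.4 1.1] op 0.0472 t 9.6
[0.0066, -0.3411, 0.0122] -0.779
[0.1796, -0.3421, 0.0103] -0.779
```

Request:
apply_moves --pt "0.003 -0.05 0.002 -0.1 0.55" --pt "0.006 -0.341 0.0122 -0.779 0.55" --pt "0.006 -0.341 0.0122 -0.779 0.55" --pt "0.006 -0.341 0.0122 -0.779 0.55" --pt "0.006 -0.341 0.0122 -0.779 0.55" --pt "0.006 -0.341 0.0122 -0.779 0.55" --pt "0.006 -0.341 0.0122 -0.779 0.55" --pt "0.006 -0.341 0.0122 -0.779 0.55" --pt "0.006 -0.341 0.0122 -0.779 0.55" --pt "0.006 -0.341 0.0122 -0.779 0.55" --pt "0.006 -0.341 0.0122 -0.779 0.55"

```text
time: 10.7
ee_pos: [0.6109, 0.0473, 0.1912]
tcp_rot: [-18.3, 89.3, 75.0]
wrist_force: [-0.4, 0.3, -0.1]
opening: 0.0661
```

```bash
python3 - <<'E'
from h import *
pl((.612,.0465,.1,YAW),(.612,.0465,.017,YAW))
E
```

```text
now [0.6109 0.0473 0.1912] jaw -176.6 q1,q6 [  4.1 -89.3] F [-0.4  0.3 -0.1] op 0.0661 t 10.7
[0.0912, -0.0007, -0.002] 0.001
[0.1741, -0.0004, -0.003] 0.001
```

Request:
apply_moves --pt "0.05 -0.0007 -0.001 0 0.55" --pt "0.1 -0.0006 -0.002 0 0.55" --pt "0.14 -0.0004 -0.002 0 0.55" --pt "0.174 -0.0004 -0.003 0 0.55" --pt "0.174 -0.0004 -0.003 0 0.55" --pt "0.174 -0.0004 -0.003 0 -0.5" --pt "0.174 -0.0004 -0.003 0 -0.5" --pt "0.174 -0.0004 -0.003 0 -0.5" --pt "0.174 -0.0004 -0.003 0 -0.5" --pt "0.12 -0.0004 -0.003 0 -0.5" --pt "0.07 -0.0004 -0.003 0 -0.5" --pt "0.03 -0.0004 -0.003 0 -0.5" --newtons 50

```text
time: 11.9
ee_pos: [0.6118, 0.0447, 0.1653]
tcp_rot: [-30.4, 89.2, 63.0]
wrist_force: [0.8, -0.0, -1.0]
opening: 0.0388
```

```bash
python3 - <<'E'
from h import *
pl((.326,-.308,.18,8.5),(.326,-.308,.04,8.5))
E
```

```text
now [0.6118 0.0447 0.1653] jaw -176.6 q1,q6 [  3.9 -89.5] F [ 0.8 -0.  -1. ] op 0.0388 t 11.9
[-0.0211, 0.3061, -0.335] -0.089
[0.1189, 0.3071, -0.3367] -0.089
```

Request:
apply_moves --pt "-0.021 0.306 -0.335 -0.089 -0.5" --pt "-0.021 0.306 -0.335 -0.089 -0.5" --pt "-0.021 0.306 -0.335 -0.089 -0.5" --pt "-0.021 0.306 -0.335 -0.089 -0.5" --pt "-0.021 0.306 -0.335 -0.089 -0.5" --pt "-0.021 0.306 -0.335 -0.089 -0.5" --pt "-0.021 0.306 -0.335 -0.089 -0.5" --pt "-0.021 0.306 -0.335 -0.089 -0.5" --pt "-0.021 0.306 -0.335 -0.089 -0.5" --pt "-0.021 0.306 -0.335 -0.089 -0.5" --pt "-0.021 0.306 -0.335 -0.089 -0.5" --pt "-0.021 0.306 -0.335 -0.089 -0.5"

```text
time: 13.1
ee_pos: [0.3266, -0.3077, 0.1806]
tcp_rot: [-40.1, 89.2, 58.5]
wrist_force: [0.8, 0.4, -0.6]
opening: 0.0394
```

```bash
python3 - <<'E'
from h import *
pl((.326,-.308,.18,8.5),(.326,-.308,.03,8.5))
E
```

```text
now [ 0.3266 -0.3077  0.1806] jaw -171.5 q1,q6 [ -43.8 -142.3] F [ 0.8  0.4 -0.6] op 0.0394 t 13.1
[0.0006, 0.0007, -0.0002] 0.0
[0.1506, 0.0021, -0.0019] 0.0
```

Request:
apply_moves --pt "0.05 0.001 -0.001 0 -0.5" --pt "0.1 0.001 -0.001 0 -0.5" --pt "0.14 0.002 -0.002 0 -0.5" --pt "0.156 0.002 -0.002 0 -0.5" --pt "0.156 0.002 -0.002 0 0.4" --pt "0.156 0.002 -0.002 0 0.4" --pt "0.156 0.002 -0.002 0 0.4" --pt "0.11 0.002 -0.002 0 0.4" --pt "0.06 0.002 -0.002 0 0.4" --pt "0 0.002 -0.002 0 0.4" --pt "0 0.002 -0.002 0 0.4"

```text
time: 14.2
ee_pos: [0.3267, -0.3114, 0.1881]
tcp_rot: [-79.7, 89.1, 18.9]
wrist_force: [0.2, -0.4, 0.0]
opening: 0.0593
```

```bash
cat > bl.py <<'E'
from h import *
def blanks(tag,c0s):
    out={}
    for n in ['top','scene']:
        c=shot(n,f'{n}{tag}.png');P=cloud(c);np.save(f'{n}{tag}.npy',P);H=cv2.cvtColor(c['frame'],cv2.COLOR_BGR2HSV)
        m=((P[...,2]>.010)&(P[...,2]<.022)&(H[...,0]<30)&(H[...,1]>40)).astype(np.uint8)
        for r in cams.spot_in('blank1',n):
            l,t,rr,b=[int(round(v)) for v in r['rect']]
            s=np.zeros_like(m);s[max(t-2,0):b+3,max(l-2,0):rr+3]=1
            w=(m&s)>0
            if w.sum()<60: continue
            nn,L,S,_=cv2.connectedComponentsWithStats(w.astype(np.uint8));w=L==1+np.argmax(S[1:,4])
            # robust: PCA direction on top face
            q=P[w][:,:2];mu=np.median(q,0);a=cv2.minAreaRect((q*1000).astype(np.float32))
            ev,V=np.linalg.eigh(np.cov(q.T));ang=np.degrees(np.arctan2(V[1,1],V[0,1]))
            print(n,round(r['confidence'],2),(l,t,rr,b),'mean',q.mean(0).round(4),'rectc',np.round(a[0],1),np.round(a[1],1),'long axis',round(ang%180,1),w.sum())
E
python3 - <<'E'
from bl import *
blanks('4',None)
P=np.load('top4.npy');w=(abs(P[...,0]-.326)<.06)&(abs(P[...,1]+.308)<.06)&(P[...,2]>.02)&(P[...,2]<.05);print('offcut in bin',w.sum(),P[w].mean(0))
pl()
E
```

```text
top 0.94 (332, 184, 370, 204) mean [ 0.5087 -0.438 ] rectc [ 508.7 -438.4] [ 50.  120.9] long axis 95.5 475
top 0.66 (264, 145, 298, 164) mean [ 0.6391 -0.2024] rectc [ 639.8 -202.1] [119.4  50.7] long axis 76.0 452
top 0.4 (224, 106, 305, 122) mean [ 0.7986 -0.1313] rectc [ 799.7 -131.7] [293.7  43.4] long axis 85.7 806
scene 0.91 (181, 219, 224, 246) mean [ 0.6439 -0.1998] rectc [ 642.5 -201.7] [121.1  51. ] long axis 77.3 639
offcut in bin 229 [ 0.32736786 -0.30024597  0.03245104]
now [ 0.325  -0.3099  0.1803] jaw -171.5 q1,q6 [ -44.1 -142.7] F [-0.4  0.4  0.3] op 0.0599 t 14.4
```

```bash
python3 - <<'E'
from h import *
pl((.641,-.2015,.15,-13.5),(.641,-.2015,.001,-13.5))
E
```

```text
now [ 0.325  -0.3099  0.1803] jaw -171.5 q1,q6 [ -44.1 -142.7] F [-0.4  0.4  0.3] op 0.0599 t 14.4
[0.0341, -0.3282, 0.06] 0.384
[0.183, -0.3268, 0.0584] 0.384
```

Request:
apply_moves --pt "0.034 -0.328 0.06 0.384 0.9" --pt "0.034 -0.328 0.06 0.384 0.9" --pt "0.034 -0.328 0.06 0.384 0.9" --pt "0.034 -0.328 0.06 0.384 0.9" --pt "0.034 -0.328 0.06 0.384 0.9" --pt "0.034 -0.328 0.06 0.384 0.9" --pt "0.034 -0.328 0.06 0.384 0.9" --pt "0.034 -0.328 0.06 0.384 0.9" --pt "0.034 -0.328 0.06 0.384 0.9" --pt "0.034 -0.328 0.06 0.384 0.9"

```text
time: 15.4
ee_pos: [0.6397, -0.2018, 0.1493]
tcp_rot: [-12.6, 89.2, 63.8]
wrist_force: [-1.1, -0.4, -1.1]
opening: 0.0812
```

```bash
python3 - <<'E'
from h import *
pl((.641,-.2015,.08,-13.5),(.641,-.2015,.002,-13.5))
E
```

```text
now [ 0.6397 -0.2018  0.1493] jaw 166.5 q1,q6 [-17.8 -94.3] F [-1.1 -0.4 -1.1] op 0.0812 t 15.4
[0.0693, -0.001, -0.0004] -0.0
[0.1473, -0.0007, -0.0014] -0.0
```

Request:
apply_moves --pt "0.05 -0.001 0 0 0.9" --pt "0.1 -0.001 -0.001 0 0.9" --pt "0.135 -0.001 -0.001 0 0.9" --pt "0.147 -0.001 -0.001 0 0.9" --pt "0.147 -0.001 -0.001 0 0.9" --pt "0.147 -0.001 -0.001 0 -0.4" --pt "0.147 -0.001 -0.001 0 -0.4" --pt "0.147 -0.001 -0.001 0 -0.4" --pt "0.147 -0.001 -0.001 0 -0.4" --pt "0.147 -0.001 -0.001 0 -0.4" --newtons 60

```text
time: 16.4
ee_pos: [0.6429, -0.2018, 0.0057]
tcp_rot: [-30.6, 89.1, 45.9]
wrist_force: [-1.3, -1.1, 7.9]
opening: 0.048
```

```bash
python3 - <<'E'
from h import *
x,y=bay(0,.006)
pl((.641,-.2015,.002,-13.5),(.641,-.2015,.15,-13.5),(x,y,.15,YAW))
E
```

```text
now [ 0.6429 -0.2018  0.0057] jaw 166.5 q1,q6 [-17.8 -94.2] F [-1.3 -1.1  7.9] op 0.048 t 16.4
[0.0036, 0.002, -0.0002] -0.0
[-0.1443, 0.0008, 0.0017] -0.0
[-0.1418, 0.0922, 0.2521] -0.295
```

Request:
apply_moves --pt "-0.03 0.001 0 0 -0.4" --pt "-0.08 0.001 0.001 0 -0.4" --pt "-0.13 0.001 0.001 0 -0.4" --pt "-0.165 0.001 0.002 0 -0.4" --pt "-0.165 0.03 0.05 -0.06 -0.4" --pt "-0.165 0.05 0.1 -0.12 -0.4" --pt "-0.165 0.065 0.15 -0.18 -0.4" --pt "-0.165 0.08 0.2 -0.24 -0.4" --pt "-0.165 0.0922 0.25 -0.295 -0.4" --pt "-0.165 0.0922 0.2521 -0.295 -0.4" --pt "-0.165 0.0922 0.2521 -0.295 -0.4"

```text
time: 17.5
ee_pos: [0.6106, 0.0656, 0.1747]
tcp_rot: [-51.7, 89.0, 41.9]
wrist_force: [-0.5, -0.9, -0.1]
opening: 0.0479
```

```bash
python3 - <<'E'
from h import *
x,y=bay(0,.006)
pl((x,y,.08,YAW),(x,y,.019,YAW))
for n in ['scene','top']: 
    c=shot(n,n+'5.png')
    P=cloud(c)
    for dx,dy,nm in [(.641,-.2015,'A'),(.51,-.438,'B')]:
        w=(np.hypot(P[...,0]-dx,P[...,1]-dy)<.03);print(n,nm,np.nanmedian(P[w][:,2]))
E
```

```text
now [0.6106 0.0656 0.1747] jaw -176.4 q1,q6 [  5.9 -87.7] F [-0.5 -0.9 -0.1] op 0.0479 t 17.5
[0.0946, 0.0014, -0.0031] 0.003
[0.1556, 0.0022, -0.0038] 0.003
scene A -0.0007584748004482494
scene B 0.014968256405996175
top A -0.0008663026800623209
top B 0.01486237710444188
```

Request:
apply_moves --pt "0.04 0.0014 -0.002 0.003 -0.4" --pt "0.08 0.0014 -0.003 0.003 -0.4" --pt "0.12 0.002 -0.003 0.003 -0.4" --pt "0.145 0.002 -0.0035 0.003 -0.4" --pt "0.156 0.0022 -0.0038 0.003 -0.4" --pt "0.157 0.0022 -0.0038 0.003 -0.4" --pt "0.157 0.0022 -0.0038 0.003 -0.4"

```text
time: 18.3
ee_pos: [0.6113, 0.0591, 0.0181]
tcp_rot: [-54.6, 89.0, 38.5]
wrist_force: [0.7, 0.1, -1.0]
opening: 0.0477
```

```bash
python3 - <<'E'
from h import *
x,y=bay(0,.006)
pl((x,y,.018,YAW))
E
```

```text
now [0.6113 0.0591 0.0181] jaw -176.9 q1,q6 [  5.3 -87.8] F [ 0.7  0.1 -1. ] op 0.0477 t 18.3
[0.0002, 0.0004, 0.0043] -0.005
```

Request:
apply_moves --pt "0 0 0.005 -0.005 -0.4" --pt "0.001 0 0.005 -0.005 -0.4" --pt "0.001 0 0.005 -0.005 0.2" --pt "0.001 0 0.005 -0.005 0.8" --pt "0.001 0 0.005 -0.005 0.8" --pt "0.001 0 0.005 -0.005 0.8" --pt "-0.05 0 0.005 -0.005 0.8" --pt "-0.1 0 0.005 -0.005 0.8" --pt "-0.15 0 0.005 -0.005 0.8" --pt "-0.15 0.01 -0.1 -0.005 0.8" --pt "-0.15 0.01 -0.15 -0.005 0.8" --pt "-0.15 0.01 -0.2 -0.005 0.8"

```text
time: 19.5
ee_pos: [0.6086, -0.0886, 0.1672]
tcp_rot: [-58.1, 89.0, 35.3]
wrist_force: [0.9, -0.8, -0.4]
opening: 0.077
```

```bash
python3 - <<'E'
from bl import *
blanks('6',None)
a=np.radians(YAW)
for n in ['top','scene']:
    P=np.load(n+'6.npy');w=(np.abs(P[...,0]-.611)<.05)&(P[...,1]>.0)&(P[...,1]<.14)&(P[...,2]>.021)&(P[...,2]<.035)
    r=cv2.minAreaRect((P[w][:,:2]*1000).astype(np.float32));d=np.array(r[0])/1000-BAY
    print(n,'in bay',w.sum(),r,'bay xy',d@[np.cos(a),np.sin(a)],d@[-np.sin(a),np.cos(a)])
pl((.51,-.438,.15,5.5),(.51,-.438,.004,5.5))
E
```

```text
top 0.86 (332, 183, 367, 204) mean [ 0.5087 -0.4378] rectc [ 508.9 -438.2] [ 50.4 121.5] long axis 96.0 469
scene 0.75 (272, 226, 315, 247) mean [0.6375 0.0758] rectc [637.2  76.5] [ 2.7 53.6] long axis 92.7 26
scene 0.58 (124, 173, 164, 192) mean [ 0.5134 -0.4365] rectc [ 512.4 -437.2] [ 53.1 120.7] long axis 96.0 501
top in bay 325 ((611.1141967773438, 78.62765502929688), (50.632164001464844, 88.35334014892578), 2.6582932472229004) bay xy 0.0013581417917757563 0.02118447143122105
scene in bay 697 ((613.9859619140625, 64.1721420288086), (51.779998779296875, 120.2325210571289), 2.952721357345581) bay xy 0.0033777405730109063 0.006585495033178882
now [ 0.6085 -0.0885  0.1663] jaw -176.7 q1,q6 [  -8.6 -101.9] F [ 0.2  0.1 -0.1] op 0.0771 t 19.7
[0.0113, 0.1184, -0.3435] -0.039
[0.1573, 0.1203, -0.3449] -0.039
```

Request:
apply_moves --pt "0.011 0.1184 -0.3435 -0.039 0.9" --pt "0.011 0.1184 -0.3435 -0.039 0.9" --pt "0.011 0.1184 -0.3435 -0.039 0.9" --pt "0.011 0.1184 -0.3435 -0.039 0.9" --pt "0.011 0.1184 -0.3435 -0.039 0.9" --pt "0.011 0.1184 -0.3435 -0.039 0.9" --pt "0.011 0.1184 -0.3435 -0.039 0.9" --pt "0.011 0.1184 -0.3435 -0.039 0.9" --pt "0.011 0.1184 -0.3435 -0.039 0.9" --pt "0.011 0.1184 -0.3435 -0.039 0.9" --pt "0.011 0.1184 -0.3435 -0.039 0.9"

```text
time: 20.8
ee_pos: [0.511, -0.4363, 0.1507]
tcp_rot: [-56.4, 89.0, 39.2]
wrist_force: [0.5, -0.1, 0.3]
opening: 0.0809
```

```bash
python3 - <<'E'
from h import *
pl((.5105,-.4378,.08,6),(.5105,-.4378,.004,6))
E
```

```text
now [ 0.511  -0.4363  0.1507] jaw -174.4 q1,q6 [ -40.9 -136.5] F [ 0.5 -0.1  0.3] op 0.0809 t 20.8
[0.0707, 0.0016, -0.0021] -0.007
[0.1466, 0.0027, -0.0029] -0.007
```

Request:
apply_moves --pt "0.05 0.0016 -0.002 -0.007 0.9" --pt "0.1 0.002 -0.002 -0.007 0.9" --pt "0.135 0.0025 -0.003 -0.007 0.9" --pt "0.146 0.0027 -0.003 -0.007 0.9" --pt "0.146 0.0027 -0.003 -0.007 0.9" --pt "0.146 0.0027 -0.003 -0.007 -0.4" --pt "0.146 0.0027 -0.003 -0.007 -0.4" --pt "0.146 0.0027 -0.003 -0.007 -0.4" --pt "0.146 0.0027 -0.003 -0.007 -0.4" --pt "0.146 0.0027 -0.003 -0.007 -0.4"

```text
time: 21.8
ee_pos: [0.5118, -0.4389, 0.0079]
tcp_rot: [-70.7, 88.9, 25.4]
wrist_force: [-0.2, 1.0, 7.1]
opening: 0.0477
```

```bash
python3 - <<'E'
from h import *
x,y=bay(.001,.0065)
pl((.5105,-.4378,.18,6),(x,y,.18,YAW))
E
```

```text
now [ 0.5118 -0.4389  0.0079] jaw -174.0 q1,q6 [ -41. -137.] F [-0.2  1.   7.1] op 0.0477 t 21.8
[-0.1721, -0.0018, 0.0023] 0.0
[-0.1663, -0.1549, 0.4907] 0.046
```

Request:
apply_moves --pt "-0.04 -0.001 0 0 -0.4" --pt "-0.09 -0.001 0.001 0 -0.4" --pt "-0.14 -0.002 0.002 0 -0.4" --pt "-0.17 -0.015 0.05 0 -0.4" --pt "-0.17 -0.031 0.098 0.01 -0.4" --pt "-0.17 -0.046 0.147 0.02 -0.4" --pt "-0.17 -0.062 0.196 0.025 -0.4" --pt "-0.17 -0.077 0.245 0.03 -0.4" --pt "-0.17 -0.093 0.294 0.035 -0.4" --pt "-0.17 -0.108 0.343 0.046 -0.4" --pt "-0.17 -0.124 0.392 0.046 -0.4" --pt "-0.17 -0.139 0.44 0.046 -0.4"

```text
time: 23.0
ee_pos: [0.5983, -0.0021, 0.1848]
tcp_rot: [-71.4, 88.8, 22.0]
wrist_force: [0.5, -1.1, -0.5]
opening: 0.0478
```

```bash
python3 - <<'E'
from h import *
x,y=bay(.001,.0065)
pl((x,y,.18,YAW),(x,y,.08,YAW),(x,y,.037,YAW))
E
```

```text
now [ 0.5983 -0.0021  0.1848] jaw -176.6 q1,q6 [ -0.4 -93.8] F [ 0.5 -1.1 -0.5] op 0.0478 t 23.0
[0.0056, -0.0171, 0.0651] 0.0
[0.1056, -0.0151, 0.0645] 0.0
[0.1486, -0.0142, 0.0642] 0.0
```

Request:
apply_moves --pt "0 -0.01 0.04 0 -0.4" --pt "0 -0.017 0.0651 0 -0.4" --pt "0 -0.017 0.0651 0 -0.4" --pt "0.04 -0.0165 0.065 0 -0.4" --pt "0.09 -0.0155 0.0645 0 -0.4" --pt "0.125 -0.015 0.0645 0 -0.4" --pt "0.14 -0.0145 0.0642 0 -0.4" --pt "0.145 -0.0145 0.0642 0 -0.4" --pt "0.145 -0.0145 0.0642 0 -0.4"

```text
time: 23.9
ee_pos: [0.6125, 0.0636, 0.042]
tcp_rot: [-72.6, 88.7, 20.8]
wrist_force: [-0.5, 0.2, -0.5]
opening: 0.048
```

```bash
python3 - <<'E'
from h import *
x,y=bay(.001,.0065)
pl((x,y,.037,YAW))
a=np.radians(YAW)
for n in ['top','scene']:
    P=cloud(shot(n,n+'7.png'));np.save(n+'7.npy',P)
    for nm,z0,z1 in [('lo',.021,.032),('hi',.038,.052)]:
        w=(np.abs(P[...,0]-.611)<.05)&(P[...,1]>.0)&(P[...,1]<.14)&(P[...,2]>z0)&(P[...,2]<z1)
        if w.sum()<20: continue
        r=cv2.minAreaRect((P[w][:,:2]*1000).astype(np.float32));d=np.array(r[0])/1000-BAY
        print(n,nm,w.sum(),r,'bay xy',d@[np.cos(a),np.sin(a)],d@[-np.sin(a),np.cos(a)])
a=cv2.imread('pics/scene7.png')[145:265,250:410];cv2.imwrite('pics/sc7c.png',cv2.resize(a,None,fx=5,fy=5,interpolation=cv2.INTER_CUBIC))
E
```

```text
now [0.6125 0.0636 0.042 ] jaw -176.7 q1,q6 [  5.8 -87.6] F [-0.5  0.2 -0.5] op 0.048 t 23.9
[0.005, 0.001, 0.0004] -0.0
top lo 22 ((598.4190063476562, 18.642635345458984), (28.063400268554688, 62.85541915893555), 40.311370849609375) bay xy -0.014830914847698431 -0.03795337509399787
top hi 164 ((613.6173706054688, 29.050540924072266), (49.997406005859375, 48.43463134765625), 0.6302673816680908) bay xy 0.0009513249316598227 -0.028454128692660324
scene lo 78 ((636.8516845703125, 62.23274230957031), (123.09611511230469, 28.701000213623047), 80.46676635742188) bay xy 0.02609048962171144 0.003309281591676973
scene hi 485 ((615.3561401367188, 65.09346771240234), (52.02632141113281, 120.00749206542969), 3.259974956512451) bay xy 0.0047995618406926135 0.007424931546477538
```

View pics/sc7c.png

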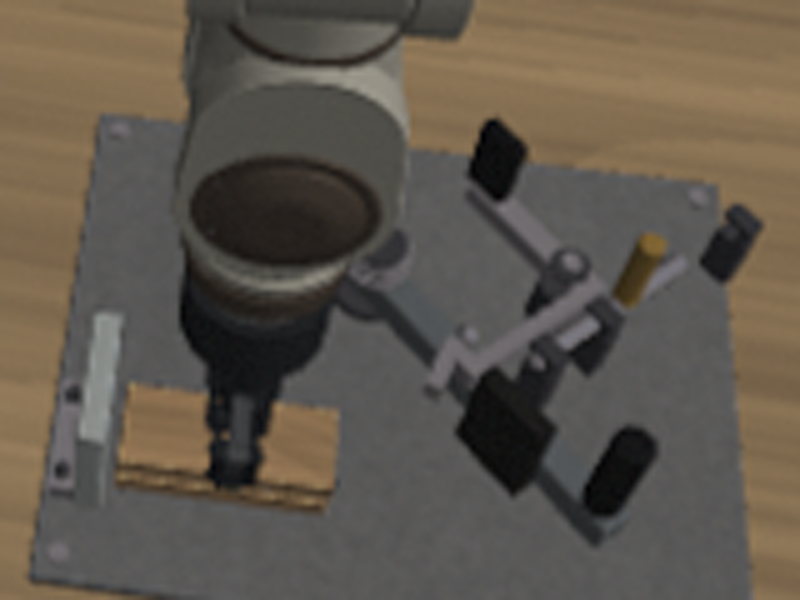

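The upper blank hangs squarely over the lower one, with the arm cocked and the bolt in. I'll lower it the last few mm and release.

Request:
apply_moves --pt "0.004 0.001 0 0 -0.4" --pt "0.007 0.001 0 0 -0.4" --pt "0.007 0.001 0 0 -0.4" --pt "0.007 0.001 0 0 0.2" --pt "0.007 0.001 0 0 0.8" --pt "0.007 0.001 0 0 0.8" --pt "0.007 0.001 0 0 0.8" --pt "-0.05 0.001 0 0 0.8" --pt "-0.1 0.001 0 0 0.8" --pt "-0.15 0.001 0 0 0.8" --pt "-0.15 0.1 0 0 0.8" --pt "-0.15 0.2 0 0 0.8"

```text
time: 25.2
ee_pos: [0.5102, 0.0569, 0.1904]
tcp_rot: [-75.3, 88.4, 18.0]
wrist_force: [-0.8, -0.0, 1.1]
opening: 0.0767
```

```bash
python3 - <<'E'
from h import *
a=np.radians(YAW)
for n in ['top','scene']:
    c=shot(n,n+'8.png');P=cloud(c);np.save(n+'8.npy',P)
    for nm,z0,z1 in [('lo',.021,.032),('hi',.038,.052)]:
        w=(np.abs(P[...,0]-.611)<.05)&(P[...,1]>.0)&(P[...,1]<.14)&(P[...,2]>z0)&(P[...,2]<z1)
        if w.sum()<20: continue
        r=cv2.minAreaRect((P[w][:,:2]*1000).astype(np.float32));d=np.array(r[0])/1000-BAY
        print(n,nm,w.sum(),r,'bay xy',d@[np.cos(a),np.sin(a)],d@[-np.sin(a),np.cos(a)],P[w][:,2].mean())
    for r in cams.spot_in('blank1',n): print(n,r)
    w=(np.hypot(P[...,0]-.487,P[...,1]-.275)<.04)&(P[...,2]>.1)&(P[...,2]<.125);print('knob',P[w].mean(0))
pl()
cv2.imwrite('pics/top8c.png',cv2.resize(cv2.imread('pics/top8.png')[95:295,100:420],None,fx=2.5,fy=2.5,interpolation=cv2.INTER_CUBIC))
E
```

```text
top lo 26 ((594.08544921875, 23.30219268798828), (28.900211334228516, 68.08234405517578), 34.683868408203125) bay xy -0.018883928418765912 -0.033047840157769626 0.026071351263565797
top hi 269 ((614.6041870117188, 36.731693267822266), (50.94807434082031, 62.923667907714844), 0.5247274041175842) bay xy 0.0023866331516862746 -0.02084401711259366 0.04323073433046974
top {'rect': [351.3, 245.2, 387.0, 286.1], 'confidence': 0.88}
top {'rect': [283.2, 178.0, 316.4, 207.3], 'confidence': 0.84}
top {'rect': [206.3, 151.8, 223.5, 167.9], 'confidence': 0.8}
knob [0.48188729 0.2762358  0.1154649 ]
scene lo 73 ((635.7689208984375, 55.99408721923828), (129.38455200195312, 46.83349609375), 69.94855499267578) bay xy 0.024643943050283827 -0.0028551889875332997 0.02639108141250804
scene hi 709 ((614.70751953125, 65.24798583984375), (52.74527359008789, 120.34083557128906), 3.8645241260528564) bay xy 0.0041611124450634035 0.007617199356490999 0.04317779195592667
scene {'rect': [151.4, 114.5, 167.0, 137.3], 'confidence': 0.93}
scene {'rect': [178.3, 176.5, 218.8, 199.0], 'confidence': 0.72}
scene {'rect': [271.1, 222.6, 315.2, 246.2], 'confidence': 0.69}
knob [0.48722314 0.2763327  0.11242034]
now [0.5084 0.0567 0.1891] jaw -176.6 q1,q6 [  6.2 -87.2] F [ 0.2 -0.4 -0.4] op 0.0769 t 25.4
```

View pics/top8c.png

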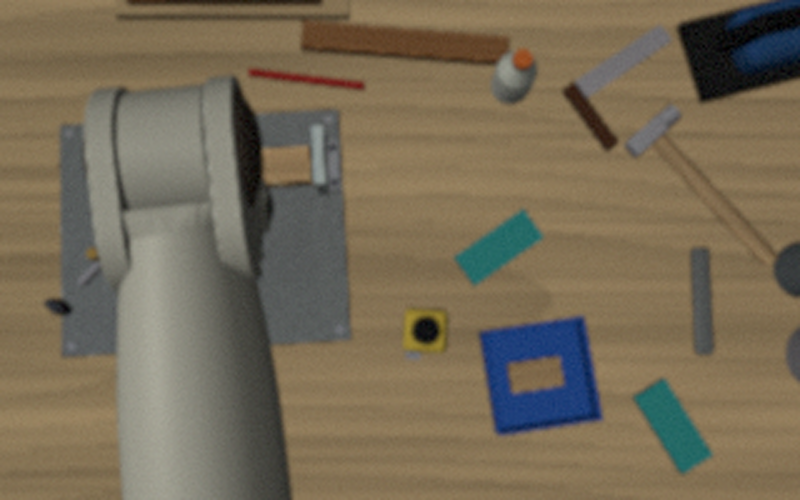

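```bash
python3 - <<'E'
from h import *
pl((.4865,.2765,.19,-41.6),(.4865,.2765,.097,-41.6))
E
```

```text
now [0.5084 0.0567 0.1891] jaw -176.6 q1,q6 [  6.2 -87.2] F [ 0.2 -0.4 -0.4] op 0.0769 t 25.4
[0.0004, 0.009, 0.2207] 0.785
[0.0934, 0.0114, 0.22] 0.785
```

Request:
apply_moves --pt "-0.01 0.009 0.05 0.14 0.1" --pt "-0.01 0.009 0.1 0.28 0.1" --pt "-0.01 0.009 0.15 0.42 0.1" --pt "-0.01 0.009 0.2 0.56 0.1" --pt "-0.005 0.009 0.22 0.7 0.1" --pt "0 0.009 0.2207 0.785 0.1" --pt "0 0.009 0.2207 0.785 0.1" --pt "0 0.009 0.2207 0.785 0.1"

```text
time: 26.2
ee_pos: [0.4871, 0.2765, 0.1902]
tcp_rot: [-30.1, 88.5, 18.4]
wrist_force: [-0.8, -0.1, 0.2]
opening: 0.0468
```

```bash
python3 - <<'E'
from h import *
pl((.4865,.2765,.14,-41.6),(.4865,.2765,.097,-41.6))
E
```

```text
now [0.4871 0.2765 0.1902] jaw 138.5 q1,q6 [ 29.7 -18.8] F [-0.8 -0.1  0.2] op 0.0468 t 26.2
[0.0501, 0.0011, -0.0015] 0.003
[0.0931, 0.0016, -0.0025] 0.003
```

Request:
apply_moves --pt "0.05 0.001 -0.0015 0.003 0.1" --pt "0.092 0.0016 -0.0025 0.003 0.1" --pt "0.092 0.0016 -0.0025 0.003 -0.3" --pt "0.092 0.0016 -0.0025 0.003 -0.3" --pt "0.092 0.0016 -0.0025 0.003 -0.3"

```text
time: 26.7
ee_pos: [0.4879, 0.2768, 0.1012]
tcp_rot: [-28.6, 88.3, 19.8]
wrist_force: [0.2, 1.1, 0.2]
opening: 0.0296
```

Request:
apply_moves --pt "0 0.01 0 0 -0.3" --pt "0 0.02 0 0 -0.3" --pt "0 0.03 0 0 -0.3" --pt "0 0.04 0 0 -0.3" --pt "0 0.05 0 0 -0.3" --pt "0 0.058 0 0 -0.3" --pt "0 0.061 0 0 -0.3" --pt "0 0.061 0 0 -0.3"

```text
time: 27.5
ee_pos: [0.4417, 0.3177, 0.1002]
tcp_rot: [-28.2, 88.3, 20.3]
wrist_force: [-0.7, 0.5, 0.5]
opening: 0.0296
```

```bash
python3 - <<'E'
from h import *
k=np.array([.4449,.3142]);u=np.array([.748,-.664])
pl();p=bot.get_obs()['ee_pos'][:2];print((p-k)@u,(p-k)@[.664,.748])
E
```

```text
now [0.4417 0.3177 0.1002] jaw 138.4 q1,q6 [ 36.  -12.5] F [-0.7  0.5  0.5] op 0.0296 t 27.5
-0.004689733882767402 0.0004525682276863748
```

Request:
apply_moves --pt "0 0.003 0 0 -0.3" --pt "0 0.006 0 0 -0.3" --pt "0 0.008 0 0 -0.3" --pt "0 0.01 0 0 -0.3" --pt "0 0.01 0 0 -0.3"

```text
time: 28.0
ee_pos: [0.4351, 0.3236, 0.1]
tcp_rot: [-32.5, 88.3, 15.9]
wrist_force: [7.6, -5.0, -0.8]
opening: 0.0304
```

```bash
python3 - <<'E'
from h import *
k=np.array([.4449,.3142]);u=np.array([.748,-.664])
pl();p=bot.get_obs()['ee_pos'][:2];print((p-k)@u,(p-k)@[.664,.748])
E
```

```text
now [0.4351 0.3236 0.1   ] jaw 138.4 q1,q6 [ 37.  -11.4] F [ 7.6 -5.  -0.8] op 0.0304 t 28.0
-0.013586325672468076 0.0005084871630162039
```

Request:
apply_moves --pt "0 -0.008 0 0 0.1" --pt "0 -0.008 0 0 0.1" --pt "-0.05 -0.008 0 0 0.1" --pt "-0.1 -0.008 0 0 0.1" --pt "-0.1 -0.008 0 0 0.1"

```text
time: 28.5
ee_pos: [0.4396, 0.3187, 0.2072]
tcp_rot: [-27.0, 87.8, 21.4]
wrist_force: [0.1, 0.1, -0.1]
opening: 0.0472
```

```bash
python3 - <<'E'
from h import *
a=np.radians(YAW)
for n in ['top','scene']:
    c=shot(n,n+'9.png');P=cloud(c);np.save(n+'9.npy',P)
    for nm,z0,z1 in [('lo',.021,.032),('hi',.038,.052)]:
        w=(np.abs(P[...,0]-.611)<.05)&(P[...,1]>.0)&(P[...,1]<.14)&(P[...,2]>z0)&(P[...,2]<z1)
        if w.sum()<20: continue
        r=cv2.minAreaRect((P[w][:,:2]*1000).astype(np.float32));d=np.array(r[0])/1000-BAY
        print(n,nm,w.sum(),r,'bay xy',d@[np.cos(a),np.sin(a)],d@[-np.sin(a),np.cos(a)],P[w][:,2].mean())
    w=(np.hypot(P[...,0]-.44,P[...,1]-.317)<.03)&(P[...,2]>.1)&(P[...,2]<.125);print('knob',P[w].mean(0))
    w=(np.hypot(P[...,0]-.425,P[...,1]-.192)<.03)&(P[...,2]>.1)&(P[...,2]<.125);print('tab',P[w].mean(0))
pl((.425,.1925,.19,-42.6),(.425,.1925,.1,-42.6))
cv2.imwrite('pics/sc9c.png',cv2.resize(cv2.imread('pics/scene9.png')[145:265,250:410],None,fx=5,fy=5,interpolation=cv2.INTER_CUBIC))
E
```

```text
top lo 36 ((589.5006103515625, 57.948760986328125), (29.78326988220215, 123.20274353027344), 17.513517379760742) bay xy -0.021430269363355233 0.0018078851980956202 0.02629273596749894
top hi 495 ((612.7764892578125, 64.23538970947266), (50.85752868652344, 119.34324645996094), 3.1439499855041504) bay xy 0.0021740539265664577 0.006719520525146771 0.043233240741422374
knob [0.43945781 0.31586499 0.11447517]
tab [0.42322183 0.19101963 0.11389738]
scene lo 71 ((634.8814697265625, 56.94922637939453), (128.52291870117188, 46.521541595458984), 71.57569885253906) bay xy 0.023813997604221405 -0.0018496786920680394 0.026403618616257594
scene hi 703 ((614.5977172851562, 65.02772521972656), (52.289894104003906, 119.60334777832031), 2.962930679321289) bay xy 0.004038589595121875 0.007403752816898868 0.04317354861118329
knob [0.44400131 0.31740018 0.11179454]
tab [0.42812659 0.19335273 0.11210235]
now [0.4385 0.3179 0.2014] jaw 138.4 q1,q6 [ 36.2 -12.2] F [ 0.1  0.  -1. ] op 0.0467 t 28.6
[0.0098, -0.073, -0.103] 0.017
[0.0997, -0.0715, -0.1055] 0.017
```

View pics/sc9c.png

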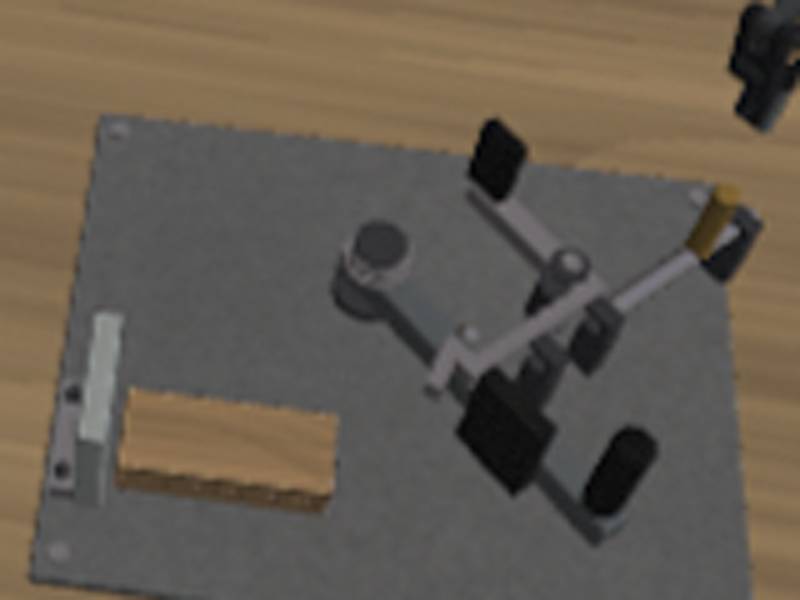

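The stack is square in the bay, the bolt is fully drawn and the arm is still cocked. Next I'll go to the trigger tab.

Request:
apply_moves --pt "0 -0.035 -0.05 0.01 0.1" --pt "0.005 -0.073 -0.103 0.017 0.1" --pt "0.009 -0.073 -0.103 0.017 0.1" --pt "0.009 -0.073 -0.103 0.017 0.1" --pt "0.05 -0.072 -0.104 0.017 0.1" --pt "0.09 -0.0715 -0.1055 0.017 0.1" --pt "0.099 -0.0715 -0.1055 0.017 -0.3" --pt "0.099 -0.0715 -0.1055 0.017 -0.3" --pt "0.099 -0.0715 -0.1055 0.017 -0.3"

```text
time: 29.5
ee_pos: [0.4255, 0.1931, 0.1021]
tcp_rot: [-28.9, 88.1, 18.5]
wrist_force: [1.0, -0.5, 1.7]
opening: 0.0297
```

Request:
apply_moves --pt "0 -0.005 0 0 -0.3" --pt "0 -0.01 0 0 -0.3" --pt "0 -0.014 0 0 -0.3" --pt "0 -0.018 0 0 -0.3" --pt "0 -0.02 0 0 -0.3" --pt "0 -0.02 0 0 -0.3"

```text
time: 30.1
ee_pos: [0.4406, 0.1795, 0.1028]
tcp_rot: [-28.4, 88.0, 19.0]
wrist_force: [-2.7, 1.7, 1.4]
opening: 0.0298
```

```bash
python3 - <<'E'
from h import *
pl()
for n in ['top','scene']:
    P=cloud(shot(n))
    for f in (.74,0.,-.1):
        x,y=arm(f);w=(np.hypot(P[...,0]-x,P[...,1]-y)<.018)&(P[...,2]>.1)&(P[...,2]<.125);print(n,f,w.sum())
E
```

```text
now [0.4406 0.1795 0.1028] jaw 137.4 q1,q6 [ 22.2 -25.2] F [-2.7  1.7  1.4] op 0.0298 t 30.1
top 0.74 0
top 0.0 0
top -0.1 0
scene 0.74 0
scene 0.0 0
scene -0.1 0
```

Request:
apply_moves --pt "0 0.01 0 0 -0.3" --pt "0 0.021 0 0 0.1" --pt "0 0.021 0 0 0.1" --pt "-0.05 0.021 0 0 0.1" --pt "-0.1 0.021 0 0 0.1" --pt "-0.1 0.1 -0.05 0 0.1" --pt "-0.1 0.15 -0.08 0 0.1" --pt "-0.1 0.15 -0.08 0 0.1"

```text
time: 31.0
ee_pos: [0.2731, 0.2206, 0.1979]
tcp_rot: [-28.7, 88.0, 18.7]
wrist_force: [-0.2, 1.5, 0.7]
opening: 0.047
```

```bash
python3 - <<'E'
from h import *
a=np.radians(YAW)
for n in ['top','scene']:
    c=shot(n,n+'A.png');P=cloud(c)
    w=(P[...,0]>.57)&(P[...,0]<.72)&(P[...,1]>.09)&(P[...,1]<.3)&(P[...,2]>.1)&(P[...,2]<.125);q=P[w].mean(0);print('handle',w.sum(),q,'phi',np.arctan2(q[1]-HG[1],q[0]-HG[0])-a)
    w=(np.abs(P[...,0]-.611)<.05)&(P[...,1]>.003)&(P[...,1]<.118)&(P[...,2]>.038)&(P[...,2]<.052)
    r=cv2.minAreaRect((P[w][:,:2]*1000).astype(np.float32));d=np.array(r[0])/1000-BAY
    print(n,w.sum(),r,'bay xy',d@[np.cos(a),np.sin(a)],d@[-np.sin(a),np.cos(a)],P[w][:,2].mean())
    w=(np.hypot(P[...,0]-.44,P[...,1]-.317)<.03)&(P[...,2]>.1)&(P[...,2]<.125);print('knob',P[w].mean(0))
    w=(np.hypot(P[...,0]-.425,P[...,1]-.192)<.03)&(P[...,2]>.1)&(P[...,2]<.125);print('tab',P[w].mean(0))
pl()
cv2.imwrite('pics/scAc.png',cv2.resize(cv2.imread('pics/sceneA.png')[145:265,250:410],None,fx=5,fy=5,interpolation=cv2.INTER_CUBIC))
E
```

```text
handle 46 [0.66550481 0.14517316 0.11240748] phi 0.00040397225512551344
top 469 ((613.4948120117188, 61.10813522338867), (51.152374267578125, 115.0561752319336), 5.023324489593506) bay xy 0.002707855190089244 0.003555541320004401 0.04342500831110532
knob [0.43939834 0.31611538 0.11492912]
tab [0.42378952 0.19143661 0.11509041]
handle 80 [0.67159835 0.14673206 0.11224592] phi 0.006524207529608625
scene 675 ((615.7694091796875, 60.14226531982422), (53.150142669677734, 117.96611022949219), 4.836050033569336) bay xy 0.004921933189032122 0.0024580188547490807 0.04316877167264133
knob [0.44418727 0.31743781 0.11238771]
tab [0.42828597 0.19261143 0.11292429]
now [0.2706 0.2213 0.1984] jaw 137.7 q1,q6 [39.8 -7.9] F [ 1.   1.3 -0.1] op 0.0467 t 31.1
```

View pics/scAc.png

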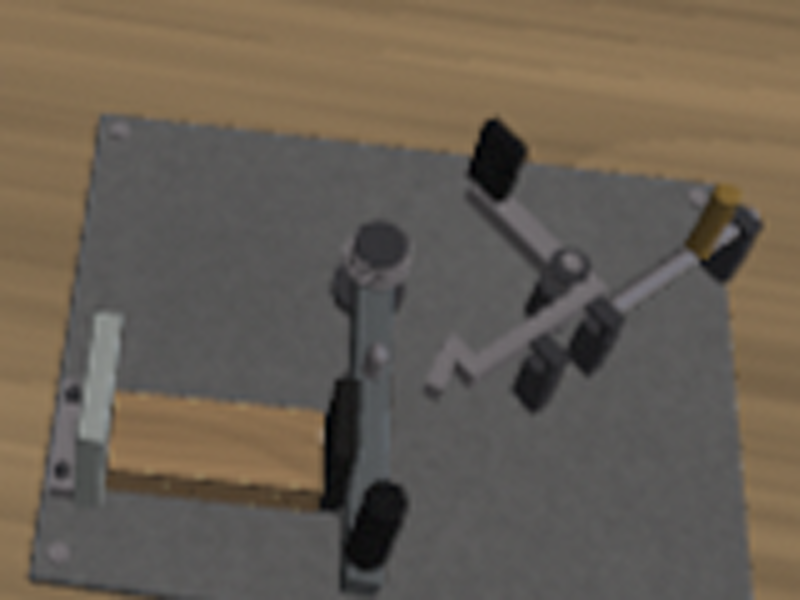

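```bash
python3 - <<'E'
from h import *
bot.job_done();print(bot.get_obs()['time'])
E
```

```text
the job is handed in; nothing more can be done
the job is handed in; nothing more can be done
```

The job is done and handed in at about 31 s of robot time; no verdict came back.

**What was done**
- **Arm and bolt:** I swung the press arm back until the sear caught it (about 0.73 rad) and pushed the bolt home to its hard stop.
- **Offcut and blanks:** I put the offcut in the blue bin and stacked the two pale blanks in the bay. Only two were present; I left both turquoise look-alikes alone.
- **Release:** I drew the bolt back to its other hard stop, then pushed and released the trigger tab so the arm sprang in.

**Last checks before handing in**
- **Press arm:** it measured about 0.00 to 0.01 rad, with the pad on the stack.
- **Stack:** it was about 3 to 5 mm off the bay centreline and looked flush to the stop. The lower blank was nearly hidden, so I judged it only by eye.
- **Bolt, trigger and gripper:** the bolt was drawn, the tab was back at its rest position and the gripper was clear of everything.
- **Offcut and bench:** I saw the offcut in the bin, and everything else looked where it started, in a picture taken before I drew the bolt and tripped the arm.

**Checks that disagreed**
- **Cameras:** the two cameras differ by 2 to 6 mm in x, so I averaged them where I could.
- **Bolt travel:** when I pushed the bolt home its knob moved only about 55 mm, not 60. It probably started a few mm short of fully drawn, because the two hard stops were about 60 mm apart.
- **Stack angle:** my last reading was about 1.5° off the bay direction. I put that down to how I cropped the measurement, since it read within 0.4° just before the arm was tripped.

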